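# Rake a heap of ferrite blocks level in a bench tray

## Robot

A 6-joint arm with a two-finger parallel gripper is mounted at the origin on the work surface. World frame = base frame: x ahead of the robot, y to its left, z up, the work surface at z = 0. Lengths are in m, angles in degrees, forces in N, time in s.
With the tool pointing down it reaches from about 0.4 to 0.825 m from the base axis. Payload 7 kg.
Tool frame: the origin (TCP) lies between the finger pads; the fingertips stand 22 mm ahead of it and the grasp point (between the pads) lies 3 mm ahead of it; z points along the fingers, y is the line along which they close (so a half turn about z gives the same grasp; the last joint's range is limited). The gripper opens to 88 mm and grips with 3 to 60 N. Pads are 19 mm wide; open, the fingers measure 130 mm over their backs; the gripper's body (78 mm by 193 mm) begins 47 mm behind the grasp point.
Start: joints at [93.627, 20.546, 0.682, 0, -70.136, -16.507], TCP at [0.15, 0.658, 0.249] pointing down, gripper open.
Joint ranges: [-176.03, 176.03], [-82.01, 121.73], [-58.28, 71.71], [-173.87, 95.51], [-174.79, -0.11], [-173.66, 173.66]. Speed limits (degrees/s): [136.94, 136.94, 172.46, 180, 180, 180].

## Interface

Orientations are given as [roll, pitch, yaw] about the fixed x, y, z axes, in that order (R = Rz(yaw) Ry(pitch) Rx(roll)).
In Python, from plant import ctrl gives the robot as it stands.
- The arm moves only by the tool apply_moves, never from a script. Its argument "targets" is a list of rows, each an object with "travel": the shift along the tool's x, y, z in mm, a list of three; "roll": the turn about the tool's z in degrees; "jaw": the finger opening in mm, from 0 to 87.6. In form: [{"travel": [tx, ty, tz], "roll": roll, "jaw": jaw}, ...]. A call has 1 to 10 rows; each row shifts and turns the commanded pose from where the row before left it, along the tool's axes as they then stand; what a row does not reach is not made up. A row lasts 1/10 s, in which the tool goes at most 50 mm and 8.59 degrees, less where a joint would pass 70% of its speed; a pose out of reach is approached as far as the arm can. A call with a gripper value outside its range is refused whole. The fingers move at their own pace and stop on an object; the grip force is fixed at half the most. Time passes only in rows, so rows that do not move let the fingers close. It gives the time, the measured TCP pose, the force, the opening and the grip force at its end, in the units of the state.
- ctrl.get_obs(): the state, without advancing time (a new reading comes with each control period).
- ctrl.snapshot(name): name is "side" or "top" or "wrist"; returns the picture (400x640x3 uint8, red, green, blue); there is no depth.
- ctrl.calibration(name): a dict with "K" (3x3 intrinsics, pixels), "extrinsics" (4x4, takes a point from camera to world coordinates); the wrist camera has in their place "hand_eye" (4x4, takes a point from camera to tool coordinates, whose origin is the TCP and whose axes are the flange's). Camera axes: x right, y down, z forward; pixel columns grow to the right and rows downward; lengths in m; the calibration is good to about 2 mm. A picture is of the moment at which its call begins: read the wrist's pose just before it. calibration takes no time and is no camera call.
- ctrl.close_job(): hands the job in; it is judged then, once.
The state is a dict: "clock": time; "joint_pos": joint angles; "qvel": joint speeds; "tau": joint torques, N m; "tool_pos": TCP position; "orientation": TCP orientation; "force": force on the tool from outside, world axes, zero at the start; "moment": the same for the moment, N m; "opening": finger opening in m; "gripper_force": force on a finger pad.
Only numpy, scipy, OpenCV 4.12 (cv2) and the standard library are available. Lean on these libraries where they do the work, as an engineer would, in place of code of your own. Each camera call takes 0.05 s, during which the arm holds its last target. There are 200 camera calls.

## Task

Four ferrite blocks lie heaped two high at the far end of the shallow metal tray. Take the toothed rake by its upright handle and rake the two upper blocks towards the robot, off the lower ones into the bare near half of the tray, so that all four lie flat on the tray's floor in one even layer, two in each half; do not touch the blocks with the gripper. Then stand the rake upright on the bench, clear of the tray, and let go.

Things in the scene. Friction and masses are not known exactly. Their poses are not given: they have to be found in the camera images.
- rake: Steel rake standing on its teeth, 0.25 kg. Origin: centre of the underside (tooth tips), z up. Head 96 mm wide (y): six teeth 30 mm deep (x), 24 mm long, under a bar up to 36 mm. Square wooden handle 26 x 26 mm, 36 to 124 mm up the centre line; grip it about 100 mm up, best closing along x. Front and back alike. The scraper near by has the same handle but a solid 36 x 60 mm block as head.
- tray: Aluminium tray fixed to the bench, 140 (x) by 124 (y) by 14 mm high, walls and floor 4 mm. Origin: centre of the underside, on the bench, z up. +x end: far, heaped; -x end: near, bare; turned at most 20 degrees. Tops of lower blocks 18 mm above the bench, of upper ones 32 mm. An upper block pushed off to -x slopes against the teeth and drops flat in front of the lower one at the latest when the rake lifts; dragged on it jams at the near wall.
- low_left: Dark grey ferrite core block, 44 x 36 x 14 mm (its x, y, z), about 0.11 kg (may differ by a third); origin at its centre, z up, x about along the tray's x. Lower block of the left (+y) pile, flat on the tray's floor in the far half, its back 8 to 12 mm from the far wall.
- low_right: Dark grey ferrite core block, 44 x 36 x 14 mm (its x, y, z), about 0.11 kg (may differ by a third); origin at its centre, z up, x about along the tray's x. Lower block of the right (-y) pile, beside low_left, centres 44 mm apart.
- top_left: Dark grey ferrite core block, 44 x 36 x 14 mm (its x, y, z), about 0.11 kg (may differ by a third); origin at its centre, z up, x about along the tray's x. Rests on low_left, within a few mm and degrees of it.
- top_right: Dark grey ferrite core block, 44 x 36 x 14 mm (its x, y, z), about 0.11 kg (may differ by a third); origin at its centre, z up, x about along the tray's x. Rests on low_right, within a few mm and degrees of it.
Not all that is in view belongs to the job. There is more than one size of the tray; the job needs the middle-sized.

How it is judged (in metres and radians):
On the way, in this order (a step that is already met when the one before it is completed fails the run):
1. the rake is held off the bench in the gripper (height (world z) of rake above 0.015 m and contact force between the fingers and rake above 1 N), for 0.2 s.
2. the held rake pushes an upper block (contact force between the fingers and rake above 1 N and (contact force between rake and top_left above 0.05 N or contact force between rake and top_right above 0.05 N)), for 0.04 s.
3. all four blocks lie flat in one layer, two in each half of the tray, with the rake still held (y of low_left in the frame of tray between -0.058 and 0.058 m and x of low_left in the frame of tray between 0 and 0.066 m and z of each of low_left, low_right, top_left, top_right in the frame of tray below 0.016 m and angle between the z axis of each of low_left, low_right, top_left, top_right and the z axis of tray, either way round below 0.17 rad and y of low_right in the frame of tray between -0.058 and 0.058 m and x of low_right in the frame of tray between 0 and 0.066 m and y of top_left in the frame of tray between -0.058 and 0.058 m and x of top_left in the frame of tray between -0.066 and 0 m and y of top_right in the frame of tray between -0.058 and 0.058 m and x of top_right in the frame of tray between -0.066 and 0 m and contact force between the fingers and rake above 1 N), for 0.2 s.
At the end, for the whole second after the job is handed in: All four blocks rest flat (within 10 degrees) on the tray floor, centres under 16 mm above the bench: the former upper two centred in its near half, the lower two in its far half. The rake stands free on the bench, upright within 10 degrees, over 75 mm from the tray centre (centre to centre) (y of low_left in the frame of tray between -0.058 and 0.058 m and x of low_left in the frame of tray between 0 and 0.066 m and z of each of low_left, low_right, top_left, top_right in the frame of tray below 0.016 m and angle between the z axis of each of low_left, low_right, top_left, top_right and the z axis of tray, either way round below 0.17 rad and linear speed of each of low_left, low_right, top_left, top_right, rake below 0.02 m/s and y of low_right in the frame of tray between -0.058 and 0.058 m and x of low_right in the frame of tray between 0 and 0.066 m and y of top_left in the frame of tray between -0.058 and 0.058 m and x of top_left in the frame of tray between -0.066 and 0 m and y of top_right in the frame of tray between -0.058 and 0.058 m and x of top_right in the frame of tray between -0.066 and 0 m and angle between rake's own z axis and vertical below 0.17 rad and height (world z) of rake below 0.006 m and horizontal distance between rake and tray above 0.075 m); the robot touches nothing.
It fails at once if the gripper or arm touches a block (contact force between any of the fingers, the arm and low_left above 0.5 N or contact force between any of the fingers, the arm and low_right above 0.5 N or contact force between any of the fingers, the arm and top_left above 0.5 N or contact force between any of the fingers, the arm and top_right above 0.5 N).
It also fails if it takes over 42 s, if anything falls off the work surface, if the arm or the gripper's body presses on something with over 40 N, if the wrist force passes 120 N, or if a joint passes its speed limit or range.

## Working session

There is one attempt and no reset: what is moved stays moved. The work goes in short steps, Python scripts to look and compute and a tool call to move; the robot and the scene stay as the last step left them, time stands still between calls to the robot, and variables do not carry over. Pictures are saved under pics/ and viewed, at most 10 in all, crops included, and the job is handed in when it is done.

Besides the shell and the picture viewer there is one more tool, called after "Emit:" as a command line: name --argument value ..., lists and objects as JSON in quotes. apply_moves: Moves the arm, as the interface text tells. Its arguments: {"type":"object","properties":{"targets":{"type":"array","items":{"type":"object","properties":{"travel":{"type":"array","items":{"type":"number"}},"roll":{"type":"number"},"jaw":{"type":"number"}}}}},"required":["targets"]}

```bash
mkdir -p pics; cat > h.py <<'E'
import numpy as np,cv2
from plant import ctrl
from scipy.spatial.transform import Rotation as R
def cam(n):
    c=ctrl.calibration(n);K=np.array(c["K"])
    if n=="wrist":
        o=ctrl.get_obs();T=np.eye(4);T[:3,:3]=R.from_euler("xyz",o["orientation"],degrees=True).as_matrix();T[:3,3]=o["tool_pos"]
        return K,T@np.array(c["hand_eye"])
    return K,np.array(c["extrinsics"])
def snap(n,f):
    k=cam(n);im=ctrl.snapshot(n);cv2.imwrite("pics/"+f,cv2.cvtColor(im,cv2.COLOR_RGB2BGR));np.savez("pics/"+f+".npz",K=k[0],T=k[1]);return im,k
def load(f):
    d=np.load("pics/"+f+".npz");return cv2.imread("pics/"+f),(d["K"],d["T"])
def pt(k,uv,z):
    K,T=k;d=T[:3,:3]@np.linalg.solve(K,[uv[0],uv[1],1]);o=T[:3,3];return o+d*(z-o[2])/d[2]
E
python3 - <<'E'
from h import *
o=ctrl.get_obs();print({k:np.round(v,3) for k,v in o.items()})
for n in("top","side"):
    im,k=snap(n,n+"0.png");print(n,np.round(k[1],3).tolist(),k[0].tolist())
E
```

```text
{'clock': np.float64(0.0), 'joint_pos': array([ 9.3627e+01,  2.0591e+01,  6.3300e-01, -2.1000e-02, -7.0135e+01,
       -1.6505e+01]), 'qvel': array([ 0.111, -0.035, -0.003, -0.103, -0.006,  0.092]), 'tau': array([-0.0000e+00, -5.8272e+01,  2.9305e+01,  6.9970e+00,  7.0000e-03,
       -0.0000e+00]), 'tool_pos': array([0.15 , 0.658, 0.248]), 'orientation': array([ 1.79905e+02, -8.00000e-03, -1.28850e+01]), 'force': array([ 0.1  , -0.399,  0.363]), 'moment': array([-0.011,  0.038,  0.003]), 'gripper_force': np.float64(0.0), 'opening': np.float64(0.088)}
top [[0.021, -0.996, 0.092, 0.319], [-0.999, -0.023, -0.022, 0.015], [0.024, -0.091, -0.996, 1.197], [0.0, 0.0, 0.0, 1.0]] [[453.6754241530561, 0.0, 317.3300911718684], [0.0, 453.6754241530561, 201.0334177679792], [0.0, 0.0, 1.0]]
side [[-0.874, -0.34, 0.347, 0.112], [-0.486, 0.588, -0.646, 0.55], [0.015, -0.734, -0.679, 0.623], [0.0, 0.0, 0.0, 1.0]] [[392.319444225015, 0.0, 316.63067161957844], [0.0, 392.319444225015, 202.24172028397567], [0.0, 0.0, 1.0]]
```

View pics/top0.png

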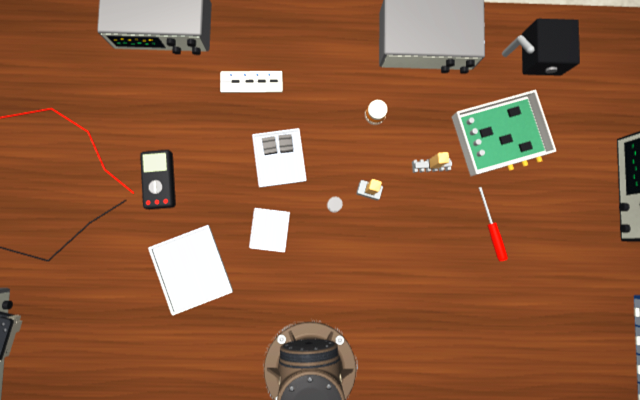

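View pics/side0.png

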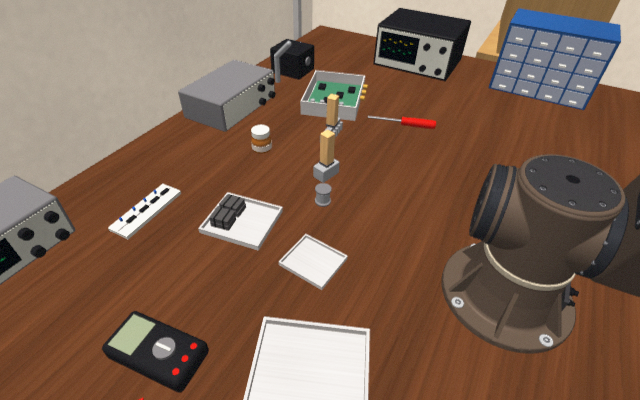

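Top view: the rake candidates are (432,163), with a wide toothed head, and (371,188), with a compact head (the scraper). The tray candidates are the large one at (190,270), the small one at (270,230) and the middle-sized one at (279,157), which holds the dark blocks. I choose (432,163) and (279,157), and check them in a close crop.

```bash
python3 - <<'E'
from h import *
im,k=load("top0.png")
c=cv2.resize(im[115:205,240:460],None,fx=3.6,fy=3.6,interpolation=cv2.INTER_CUBIC);cv2.imwrite("pics/crop.png",c)
def rects(m,z,off,s=1):
    for ct in cv2.findContours(m.astype(np.uint8),0,2)[0]:
        if cv2.contourArea(ct)<15: continue
        (q,sz,a)=cv2.minAreaRect(ct);b=cv2.boxPoints((q,sz,a))+off
        w=np.array([pt(k,p,z)[:2] for p in b]);e=w[1]-w[0],w[2]-w[1]
        print(np.round(np.array(q)+off,1),"ctr",np.round(w.mean(0),4),[(round(np.linalg.norm(v),4),round(np.degrees(np.arctan2(v[1],v[0])),1)) for v in e])
hsv=cv2.cvtColor(im,cv2.COLOR_BGR2HSV)
def box(m,x0,y0,x1,y1): r=np.zeros_like(m);r[y0:y1,x0:x1]=m[y0:y1,x0:x1];return r
wh=(hsv[...,1]<50)&(hsv[...,2]>120)
print("tray");rects(cv2.morphologyEx(box(wh,245,120,315,195).astype(np.uint8),cv2.MORPH_CLOSE,np.ones((9,9))),.014,0)
dk=(hsv[...,1]<60)&(hsv[...,2]<135)
print("blocks");rects(box(dk,255,130,303,160),.032,0)
print("head");g=(hsv[...,1]<60)&(hsv[...,2]>60);rects(box(g,408,145,455,180),.036,0)
y=(hsv[...,0]>15)&(hsv[...,0]<32)&(hsv[...,1]>70)&(hsv[...,2]>170)
print("handle");rects(box(y,408,145,458,180),.1,0);rects(box(y,408,145,458,180),.124,0)
E
```

```text
tray
[278.8 157.2] ctr [0.5421 0.0927] [(np.float64(0.1276), np.float64(-80.7)), (np.float64(0.1442), np.float64(-171.1))]
blocks
head
[421. 165.] ctr [ 0.5265 -0.2788] [(np.float64(0.0472), np.float64(-88.5)), (np.float64(0.0316), np.float64(179.9))]
[446.5 166.5] ctr [ 0.5243 -0.3456] [(np.float64(0.0416), np.float64(-44.3)), (np.float64(0.022), np.float64(-134.6))]
handle
[438.9 158. ] ctr [ 0.5337 -0.307 ] [(np.float64(0.0486), np.float64(-79.7)), (np.float64(0.0293), np.float64(-171.6))]
[438.9 158. ] ctr [ 0.529 -0.3  ] [(np.float64(0.0475), np.float64(-79.7)), (np.float64(0.0287), np.float64(-171.6))]
```

View pics/crop.png

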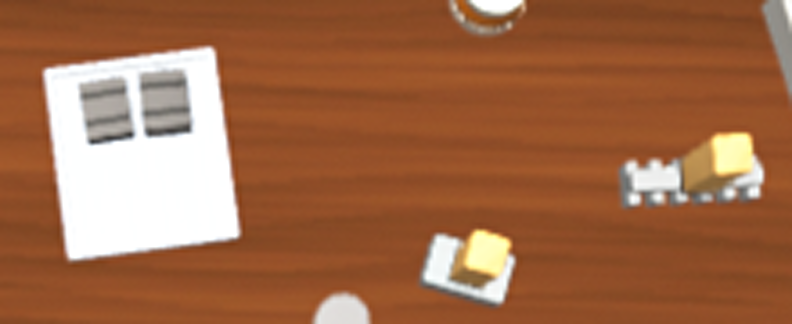

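```bash
cat >> h.py <<'E'
def plan(wps,maxd=48,psi=None,p=None):
    "wps: (x,y,z,yaw) -> rows of [tx,ty,tz],roll"
    o=ctrl.get_obs();p=np.array(o["tool_pos"]) if p is None else p;psi=o["orientation"][2] if psi is None else psi
    for x,y,z,a in wps:
        d=(np.array([x,y,z])-p)*1000;da=a-psi
        n=max(int(np.ceil(np.linalg.norm(d)/maxd)),int(np.ceil(abs(da)/8.5)),1)
        for i in range(n):
            t=np.radians(psi);X=np.array([np.cos(t),np.sin(t),0]);Y=np.array([np.sin(t),-np.cos(t),0])
            v=d/n;print([round(v@X,1),round(v@Y,1),round(-v[2],1)],round(-da/n,2));psi+=da/n
        p=np.array([x,y,z]);print('--')
E
python3 - <<'E'
from h import *
im,k=load("top0.png")
f=lambda x,y:(240+x/3.6,115+y/3.6)
print(pt(k,f(734,153),.124),pt(k,f(692,184),.036))
for a,b in [((628,198),(755,192)),((45,70),(215,47)),((70,260),(240,237))]:
    d=pt(k,f(*b),.02)-pt(k,f(*a),.02);print(np.degrees(np.arctan2(d[1],d[0]))+90)
h=pt(k,f(734,153),.124)
plan([(.5,.25,.249,-89),(h[0]-.0,h[1],.249,-89)])
E
```

```text
[ 0.53048951 -0.31200641  0.124     ] [ 0.52431594 -0.3081294   0.036     ]
4.148916457001334
9.418179340907145
9.16917382058385
[np.float64(36.0), np.float64(26.6), np.float64(-0.1)] 6.34
[np.float64(38.7), np.float64(22.5), np.float64(-0.1)] 6.34
[np.float64(40.9), np.float64(18.1), np.float64(-0.1)] 6.34
[np.float64(42.7), np.float64(13.4), np.float64(-0.1)] 6.34
[np.float64(43.9), np.float64(8.6), np.float64(-0.1)] 6.34
[np.float64(44.6), np.float64(3.7), np.float64(-0.1)] 6.34
[np.float64(44.7), np.float64(-1.2), np.float64(-0.1)] 6.34
[np.float64(44.3), np.float64(-6.2), np.float64(-0.1)] 6.34
[np.float64(43.4), np.float64(-11.0), np.float64(-0.1)] 6.34
[np.float64(41.9), np.float64(-15.7), np.float64(-0.1)] 6.34
[np.float64(39.9), np.float64(-20.3), np.float64(-0.1)] 6.34
[np.float64(37.4), np.float64(-24.6), np.float64(-0.1)] 6.34
--
[np.float64(46.9), np.float64(-1.7), np.float64(-0.0)] -0.0
[np.float64(46.9), np.float64(-1.7), np.float64(-0.0)] -0.0
[np.float64(46.9), np.float64(-1.7), np.float64(-0.0)] -0.0
[np.float64(46.9), np.float64(-1.7), np.float64(-0.0)] -0.0
[np.float64(46.9), np.float64(-1.7), np.float64(-0.0)] -0.0
[np.float64(46.9), np.float64(-1.7), np.float64(-0.0)] -0.0
[np.float64(46.9), np.float64(-1.7), np.float64(-0.0)] -0.0
[np.float64(46.9), np.float64(-1.7), np.float64(-0.0)] -0.0
[np.float64(46.9), np.float64(-1.7), np.float64(-0.0)] -0.0
[np.float64(46.9), np.float64(-1.7), np.float64(-0.0)] -0.0
[np.float64(46.9), np.float64(-1.7), np.float64(-0.0)] -0.0
[np.float64(46.9), np.float64(-1.7), np.float64(-0.0)] -0.0
--
```

The crop confirms both choices: the toothed rake with its handle top at crop (734,153), and the middle tray with two dark piles. The scraper at crop (470,268) has a solid head.

Emit:
apply_moves --targets '[{"travel": [36,27,0],"roll": 6.3,"jaw": 87},{"travel": [39,22,0],"roll": 6.3,"jaw": 87},{"travel": [41,18,0],"roll": 6.3,"jaw": 87},{"travel": [43,13,0],"roll": 6.3,"jaw": 87},{"travel": [44,9,0],"roll": 6.4,"jaw": 87},{"travel": [45,4,0],"roll": 6.4,"jaw": 87},{"travel": [45,-1,0],"roll": 6.4,"jaw": 87},{"travel": [44,-6,0],"roll": 6.4,"jaw": 87},{"travel": [43,-11,0],"roll": 6.4,"jaw": 87},{"travel": [42,-16,0],"roll": 6.4,"jaw": 87}]'

```text
clock: 1.1
tool_pos: [0.4435, 0.3165, 0.2485]
orientation: [180.0, 0.0, -76.7]
force: [0.7, 0.2, 0.3]
opening: 0.087
gripper_force: 0.0
```

Emit:
apply_moves --targets '[{"travel": [40,-20,0],"roll": 6.3,"jaw": 87},{"travel": [37,-25,0],"roll": 6.3,"jaw": 87},{"travel": [47,-2,0],"roll": 0,"jaw": 87},{"travel": [47,-2,0],"roll": 0,"jaw": 87},{"travel": [47,-2,0],"roll": 0,"jaw": 87},{"travel": [47,-2,0],"roll": 0,"jaw": 87},{"travel": [47,-2,0],"roll": 0,"jaw": 87},{"travel": [47,-2,0],"roll": 0,"jaw": 87},{"travel": [47,-2,0],"roll": 0,"jaw": 87},{"travel": [47,-2,0],"roll": 0,"jaw": 87}]'

```text
clock: 2.1
tool_pos: [0.5226, -0.1272, 0.2485]
orientation: [180.0, 0.0, -89.1]
force: [1.1, 0.5, -0.1]
opening: 0.087
gripper_force: 0.0
```

Emit:
apply_moves --targets '[{"travel": [47,-2,0],"roll": 0,"jaw": 87},{"travel": [47,-2,0],"roll": 0,"jaw": 87},{"travel": [30,-2,0],"roll": 0,"jaw": 87},{"travel": [0,0,0],"roll": 0,"jaw": 87},{"travel": [0,0,0],"roll": 0,"jaw": 87}]'

```text
clock: 2.6
tool_pos: [0.5306, -0.2498, 0.2478]
orientation: [179.9, 0.0, -89.2]
force: [0.5, 0.3, 0.4]
opening: 0.0868
gripper_force: 0.0
```

```bash
python3 - <<'E'
from h import *
o=ctrl.get_obs();print(o["clock"],o["tool_pos"],o["orientation"],o["joint_pos"])
im,k=snap("wrist","w1.png");print(np.round(k[1],3))
E
```

```text
2.6 [ 0.53056856 -0.24983517  0.2478342 ] [ 1.79925818e+02  2.59739481e-02 -8.91936888e+01] [-6.13564112e+00  1.23423683e+01 -1.08486348e+01 -1.82855425e-02
 -6.68857751e+01  6.94915871e+00]
[[-1.    -0.012 -0.006  0.533]
 [-0.013  0.955  0.295 -0.33 ]
 [ 0.002  0.295 -0.955  0.382]
 [ 0.     0.     0.     1.   ]]
```

View pics/w1.png

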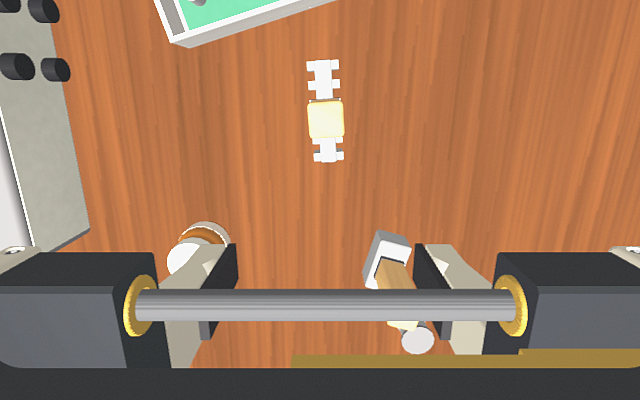

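The wrist view shows the rake: handle top face centred at (325,119), with a toothed head running from about (323,63) to (328,158). The scraper is at (390,270), clear of the planned grasp.

```bash
python3 - <<'E'
from h import *
im,k=load("w1.png")
hsv=cv2.cvtColor(im,cv2.COLOR_BGR2HSV)
m=np.zeros(im.shape[:2],np.uint8);m[50:170,295:355]=((hsv[...,1]<25)&(hsv[...,2]>190))[50:170,295:355]
a=np.argwhere(m)[:,::-1].astype(float);w=np.array([pt(k,p,.03)[:2] for p in a])
(c,s,an)=cv2.minAreaRect((w*1000).astype(np.float32));print("head",c,s,an)
m=np.zeros(im.shape[:2],np.uint8);m[85:150,295:355]=((hsv[...,1]>=25)&(hsv[...,0]>18)&(hsv[...,2]>200))[85:150,295:355]
a=np.argwhere(m)[:,::-1].astype(np.float32);w=np.array([pt(k,p,.124)[:2] for p in a])
(c,s,an)=cv2.minAreaRect((w*1000).astype(np.float32));print("handle",cv2.minAreaRect(a),c,s,an)
# tray & blocks from top, by upsampled edges
im,k=load("top0.png");hsv=cv2.cvtColor(im,cv2.COLOR_BGR2HSV)
m=(hsv[...,2]<190)&(hsv[...,1]<60);z=np.zeros_like(m);z[133:156,260:297]=m[133:156,260:297]
for ct in cv2.findContours(z.astype(np.uint8),0,2)[0]:
    if cv2.contourArea(ct)>20:
        b=cv2.boxPoints(cv2.minAreaRect(ct));w=np.array([pt(k,p,.03)[:2] for p in b]);print("blk",cv2.minAreaRect(ct),np.round(w,4).tolist())
E
```

```text
head (531.7108154296875, -311.09912109375) (30.133888244628906, 96.02327728271484) 4.565827369689941
handle ((325.0, 121.0), (42.0, 36.0), 90.0) (531.8756713867188, -310.1503601074219) (29.174930572509766, 26.06316375732422) 89.90528106689453
blk ((269.09600830078125, 145.5279998779297), (17.173004150390625, 12.700867652893066), 79.69515228271484) [[0.5877, 0.1386], [0.5946, 0.1063], [0.5501, 0.097], [0.5432, 0.1292]]
blk ((285.5, 143.5), (17.0, 13.0), 90.0) [[0.5974, 0.0928], [0.5984, 0.0589], [0.5533, 0.0577], [0.5524, 0.0915]]
```

```bash
python3 - <<'E'
from h import *
plan([(.5317,-.311,.215,-85.4),(.5317,-.311,.103,-85.4)],40)
E
```

```text
[np.float64(30.9), np.float64(-0.0), np.float64(16.5)] -1.86
[np.float64(30.9), np.float64(1.0), np.float64(16.5)] -1.86
--
[np.float64(0.0), np.float64(0.0), np.float64(37.3)] -0.0
[np.float64(0.0), np.float64(0.0), np.float64(37.3)] -0.0
[np.float64(0.0), np.float64(0.0), np.float64(37.3)] -0.0
--
```

Emit:
apply_moves --targets '[{"travel": [31,0,16],"roll": -1.9,"jaw": 87},{"travel": [31,1,17],"roll": -1.9,"jaw": 87},{"travel": [0,0,30],"roll": 0,"jaw": 87},{"travel": [0,0,30],"roll": 0,"jaw": 87},{"travel": [0,0,26],"roll": 0,"jaw": 87},{"travel": [0,0,16],"roll": 0,"jaw": 87},{"travel": [0,0,10],"roll": 0,"jaw": 87},{"travel": [0,0,0],"roll": 0,"jaw": 87},{"travel": [0,0,0],"roll": 0,"jaw": 20},{"travel": [0,0,0],"roll": 0,"jaw": 20}]'

```text
clock: 3.65
tool_pos: [0.533, -0.3112, 0.1049]
orientation: [-179.9, -0.0, -85.2]
force: [0.6, 0.3, 0.3]
opening: 0.0762
gripper_force: 0.0
```

Emit:
apply_moves --targets '[{"travel": [0,0,0],"roll": 0,"jaw": 20},{"travel": [0,0,0],"roll": 0,"jaw": 20},{"travel": [0,0,0],"roll": 0,"jaw": 20},{"travel": [0,0,0],"roll": 0,"jaw": 20},{"travel": [0,0,0],"roll": 0,"jaw": 20},{"travel": [0,0,0],"roll": 0,"jaw": 20}]'

```text
clock: 4.25
tool_pos: [0.5321, -0.3113, 0.1035]
orientation: [180.0, 0.0, -85.3]
force: [0.1, 0.0, -0.3]
opening: 0.0289
gripper_force: 0.0
```

Emit:
apply_moves --targets '[{"travel": [0,0,0],"roll": 0,"jaw": 20},{"travel": [0,0,0],"roll": 0,"jaw": 20},{"travel": [0,0,0],"roll": 0,"jaw": 20},{"travel": [0,0,-10],"roll": 0,"jaw": 20},{"travel": [0,0,-20],"roll": 0,"jaw": 20},{"travel": [0,0,-30],"roll": 0,"jaw": 20},{"travel": [0,0,-30],"roll": 0,"jaw": 20},{"travel": [0,0,-30],"roll": 0,"jaw": 20},{"travel": [0,0,-27],"roll": 0,"jaw": 20},{"travel": [0,0,0],"roll": 0,"jaw": 20}]'

```text
clock: 5.25
tool_pos: [0.5338, -0.3121, 0.2558]
orientation: [-179.6, -0.2, -85.3]
force: [1.1, -0.3, -2.0]
opening: 0.0258
gripper_force: 30.0
```

```bash
python3 - <<'E'
from h import *
plan([(.575,.21,.25,-81)],44)
E
```

```text
[np.float64(-43.1), np.float64(-7.0), np.float64(0.5)] -0.35
[np.float64(-43.0), np.float64(-7.3), np.float64(0.5)] -0.35
[np.float64(-43.0), np.float64(-7.6), np.float64(0.5)] -0.35
[np.float64(-42.9), np.float64(-7.8), np.float64(0.5)] -0.35
[np.float64(-42.9), np.float64(-8.1), np.float64(0.5)] -0.35
[np.float64(-42.8), np.float64(-8.3), np.float64(0.5)] -0.35
[np.float64(-42.8), np.float64(-8.6), np.float64(0.5)] -0.35
[np.float64(-42.7), np.float64(-8.9), np.float64(0.5)] -0.35
[np.float64(-42.7), np.float64(-9.1), np.float64(0.5)] -0.35
[np.float64(-42.6), np.float64(-9.4), np.float64(0.5)] -0.35
[np.float64(-42.6), np.float64(-9.7), np.float64(0.5)] -0.35
[np.float64(-42.5), np.float64(-9.9), np.float64(0.5)] -0.35
--
```

Emit:
apply_moves --targets '[{"travel": [-43,-7,0],"roll": -0.4,"jaw": 20},{"travel": [-43,-7,0],"roll": -0.4,"jaw": 20},{"travel": [-43,-8,0],"roll": -0.4,"jaw": 20},{"travel": [-43,-8,0],"roll": -0.4,"jaw": 20},{"travel": [-43,-8,0],"roll": -0.4,"jaw": 20},{"travel": [-43,-8,0],"roll": -0.4,"jaw": 20},{"travel": [-43,-9,0],"roll": -0.4,"jaw": 20},{"travel": [-43,-9,0],"roll": -0.4,"jaw": 20},{"travel": [-43,-9,0],"roll": -0.4,"jaw": 20},{"travel": [-43,-9,0],"roll": -0.4,"jaw": 20}]'

```text
clock: 6.25
tool_pos: [0.5641, 0.1271, 0.2503]
orientation: [180.0, 0.0, -81.3]
force: [0.2, -0.1, -1.7]
opening: 0.0257
gripper_force: 30.0
```

Emit:
apply_moves --targets '[{"travel": [-43,-10,0],"roll": -0.3,"jaw": 20},{"travel": [-42,-10,0],"roll": 0,"jaw": 20},{"travel": [0,0,0],"roll": 0,"jaw": 20},{"travel": [0,0,0],"roll": 0,"jaw": 20},{"travel": [0,0,0],"roll": 0,"jaw": 20}]'

```text
clock: 6.75
tool_pos: [0.5709, 0.2118, 0.2501]
orientation: [179.9, -0.0, -81.0]
force: [-1.3, 0.1, -1.9]
opening: 0.0259
gripper_force: 30.0
```

```bash
python3 - <<'E'
from h import *
o=ctrl.get_obs();print(o["clock"],o["tool_pos"],o["orientation"])
im,k=snap("wrist","w2.png")
E
```

```text
6.75 [0.57093952 0.21182331 0.25010735] [ 1.79938044e+02 -2.21149044e-02 -8.09911637e+01]
```

View pics/w2.png

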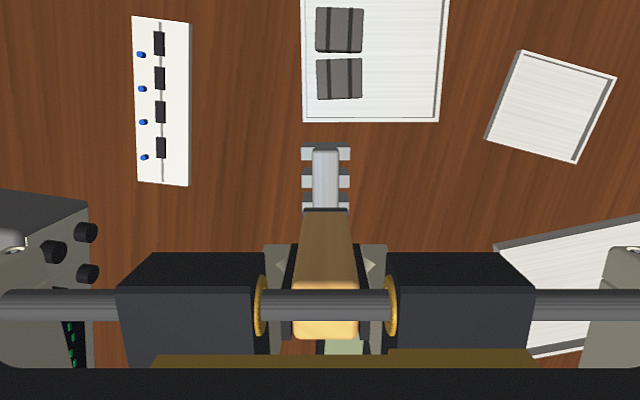

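The wrist view shows the tray with its +y edge from (302,122) to (438,122), square to the image. The upper blocks are at (338,78) and (339,30). The rake hangs straight at (325,180).

```bash
python3 - <<'E'
from h import *
im,k=load("w2.png")
hsv=cv2.cvtColor(im,cv2.COLOR_BGR2HSV)
A,B=pt(k,(302,122),.014),pt(k,(438,122),.014);print(A,B,np.linalg.norm(A-B));v=A-B;yaw=np.arctan2(v[1],v[0])
ex=np.array([np.cos(yaw),np.sin(yaw)]);ey=np.array([-ex[1],ex[0]])
c=(A+B)[:2]/2-ey*.062;print("tray",c,np.degrees(yaw))
m=np.zeros(im.shape[:2],np.uint8);m[0:108,310:370]=((hsv[...,2]<150))[0:108,310:370]
for ct in cv2.findContours(m,0,2)[0]:
    if cv2.contourArea(ct)>300:
        w=np.array([pt(k,p[0],.03)[:2] for p in ct])-c
        t=np.c_[w@ex,w@ey]*1000;print("blk tray mm",cv2.boundingRect(ct),t.min(0),t.max(0),cv2.minAreaRect(t.astype(np.float32)))
# rake held: teeth corner points in tool frame
o=ctrl.get_obs();ps=np.radians(o["orientation"][2])
for uv in [(302,143),(350,143)]:
    print("rake tip edge",pt(k,uv,o["tool_pos"][2]-.1035+.024)-o["tool_pos"])
# target tool: tray coords (x=+75,y=0) etc.
for tx in (78,4):print(tx,c+ex*tx/1000)
E
```

```text
[0.6026619  0.16504823 0.014     ] [0.46440584 0.14324328 0.014     ] 0.13996497508580125
tray [0.54319276 0.09290275] 8.962533765360263
blk tray mm (316, 58, 47, 42) [10.71450974  2.10102408] [54.90698273 38.9676309 ] ((33.08295440673828, 20.55711555480957), (43.555137634277344, 36.306968688964844), 2.2366480827331543)
blk tray mm (315, 7, 49, 47) [ 11.83218858 -40.58754092] [55.64806003 -2.23144005] ((33.78169250488281, -21.475109100341797), (37.83636474609375, 43.783878326416016), 88.30497741699219)
rake tip edge [ 0.02219696 -0.04803265 -0.0795    ]
rake tip edge [-0.00642731 -0.05254438 -0.0795    ]
78 [0.62024042 0.10505426]
4 [0.54714393 0.0935259 ]
```

```bash
python3 - <<'E'
from h import *
c=np.array([.5432,.0929]);t=np.radians(9);ex=np.array([np.cos(t),np.sin(t)]);ey=np.array([-ex[1],ex[0]])
p=c+.082*ex+.0015*ey;print(p)
plan([(*p,.2,-81),(*p,.127,-81)],40)
E
```

```text
[0.62395579 0.10720916]
[np.float64(27.8), np.float64(-9.0), np.float64(12.6)] -0.0
[np.float64(27.8), np.float64(-9.0), np.float64(12.6)] -0.0
[np.float64(27.8), np.float64(-9.0), np.float64(12.6)] -0.0
[np.float64(27.8), np.float64(-9.0), np.float64(12.6)] -0.0
--
[np.float64(0.0), np.float64(0.0), np.float64(36.5)] -0.0
[np.float64(0.0), np.float64(0.0), np.float64(36.5)] -0.0
--
```

Emit:
apply_moves --targets '[{"travel": [28,-9,13],"roll": 0,"jaw": 20},{"travel": [28,-9,13],"roll": 0,"jaw": 20},{"travel": [28,-9,12],"roll": 0,"jaw": 20},{"travel": [27,-9,12],"roll": 0,"jaw": 20},{"travel": [0,0,15],"roll": 0,"jaw": 20},{"travel": [0,0,25],"roll": 0,"jaw": 20},{"travel": [0,0,20],"roll": 0,"jaw": 20},{"travel": [0,0,11],"roll": 0,"jaw": 20},{"travel": [0,0,0],"roll": 0,"jaw": 20},{"travel": [0,0,0],"roll": 0,"jaw": 20}]'

```text
clock: 7.8
tool_pos: [0.6248, 0.1081, 0.1304]
orientation: [-179.9, -0.0, -81.0]
force: [0.6, -0.1, -2.8]
opening: 0.0254
gripper_force: 30.0
```

```bash
python3 - <<'E'
from h import *
o=ctrl.get_obs();print(o["clock"],o["tool_pos"],o["orientation"],o["force"])
w=o["tool_pos"][:2]-np.array([.5432,.0929]);t=np.radians(9);print(w@[np.cos(t),np.sin(t)],w@[-np.sin(t),np.cos(t)])
im,k=snap("side","s1.png");cv2.imwrite("pics/s1c.png",cv2.resize(cv2.imread("pics/s1.png")[100:280,140:380],None,fx=3,fy=3))
E
```

```text
7.8 [0.62482231 0.108106   0.13042062] [-1.79946780e+02 -7.41968947e-03 -8.09920675e+01] [ 0.58949947 -0.1464145  -2.77343258]
0.0829961449482342 0.0022502450679722503
```

View pics/s1c.png

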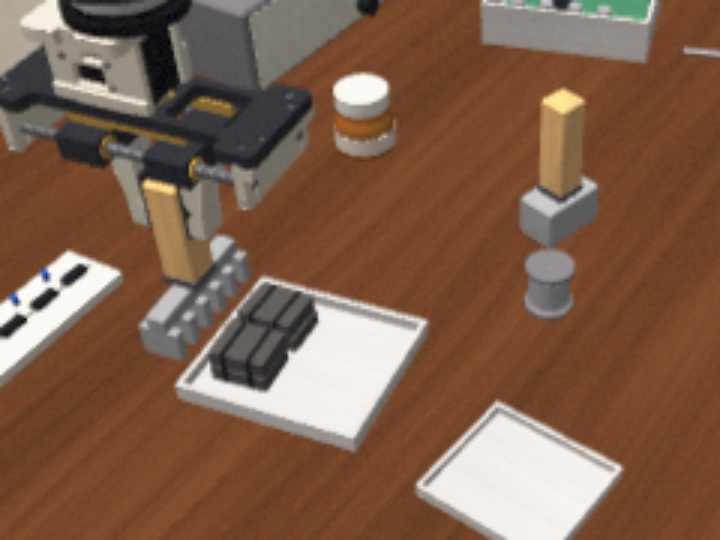

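The rake stands behind the piles at crop (195,300), and both piles are intact at (265,335). The tips are about 3 mm too high, so I lower a little and rake.

Emit:
apply_moves --targets '[{"travel": [0,0,3],"roll": 0,"jaw": 20},{"travel": [0,0,0],"roll": 0,"jaw": 20},{"travel": [0,0,0],"roll": 0,"jaw": 20}]'

```text
clock: 8.15
tool_pos: [0.6245, 0.1085, 0.127]
orientation: [-180.0, 0.0, -81.0]
force: [0.7, -0.3, -2.8]
opening: 0.026
gripper_force: 30.0
```

Emit:
apply_moves --targets '[{"travel": [0,5,0],"roll": 0,"jaw": 20},{"travel": [0,5,0],"roll": 0,"jaw": 20},{"travel": [0,4,0],"roll": 0,"jaw": 20},{"travel": [0,4,0],"roll": 0,"jaw": 20},{"travel": [0,4,0],"roll": 0,"jaw": 20},{"travel": [0,4,0],"roll": 0,"jaw": 20},{"travel": [0,4,0],"roll": 0,"jaw": 20},{"travel": [0,4,0],"roll": 0,"jaw": 20},{"travel": [0,4,0],"roll": 0,"jaw": 20},{"travel": [0,4,0],"roll": 0,"jaw": 20}]'

```text
clock: 9.15
tool_pos: [0.5829, 0.1019, 0.1269]
orientation: [-180.0, 0.0, -81.0]
force: [1.9, -0.8, -1.3]
opening: 0.0258
gripper_force: 30.0
```

Emit:
apply_moves --targets '[{"travel": [0,4,0],"roll": 0,"jaw": 20},{"travel": [0,4,0],"roll": 0,"jaw": 20},{"travel": [0,4,0],"roll": 0,"jaw": 20},{"travel": [0,4,0],"roll": 0,"jaw": 20},{"travel": [0,4,0],"roll": 0,"jaw": 20},{"travel": [0,2,0],"roll": 0,"jaw": 20},{"travel": [0,0,0],"roll": 0,"jaw": 20},{"travel": [0,0,0],"roll": 0,"jaw": 20}]'

```text
clock: 9.95
tool_pos: [0.5611, 0.0984, 0.1266]
orientation: [-180.0, -0.0, -81.0]
force: [1.1, 1.0, -2.6]
opening: 0.0261
gripper_force: 30.0
```

```bash
python3 - <<'E'
from h import *
o=ctrl.get_obs();print(o["clock"],o["tool_pos"],o["orientation"],o["force"])
w=o["tool_pos"][:2]-np.array([.5432,.0929]);t=np.radians(9);print(w@[np.cos(t),np.sin(t)],w@[-np.sin(t),np.cos(t)])
im,k=snap("side","s2.png");cv2.imwrite("pics/s2c.png",cv2.resize(cv2.imread("pics/s2.png")[160:270,180:310],None,fx=5,fy=5,interpolation=2))
E
```

```text
9.95 [0.56113204 0.09844651 0.12659524] [-1.79999681e+02 -2.13955753e-04 -8.09718807e+01] [ 1.08816633  0.95213226 -2.55393865]
0.018578932694420354 0.002673036764574527
```

View pics/s2c.png

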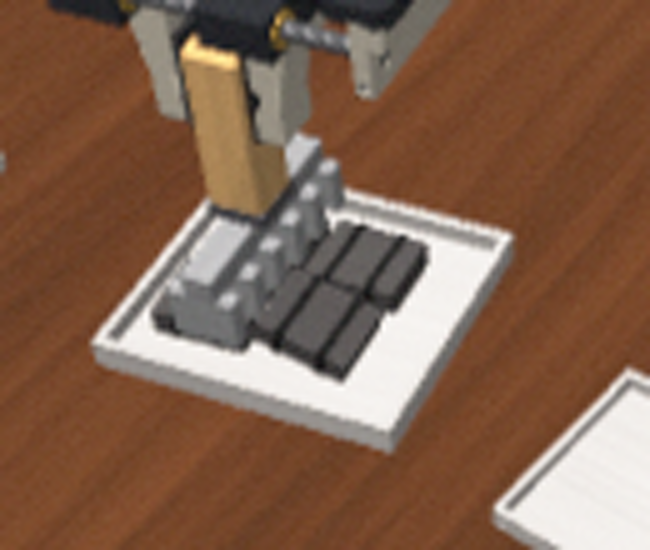

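Both upper blocks lie in front of the teeth at crop (330,320) and (375,265), though the right one may still slope. I lift the rake and look from the top.

Emit:
apply_moves --targets '[{"travel": [0,0,-5],"roll": 0,"jaw": 20},{"travel": [0,0,-10],"roll": 0,"jaw": 20},{"travel": [0,0,-20],"roll": 0,"jaw": 20},{"travel": [0,-10,-30],"roll": 0,"jaw": 20},{"travel": [0,-30,-30],"roll": 0,"jaw": 20},{"travel": [0,-30,-10],"roll": 0,"jaw": 20},{"travel": [0,0,0],"roll": 0,"jaw": 20}]'

```text
clock: 10.7
tool_pos: [0.6341, 0.1101, 0.2343]
orientation: [-179.7, 0.0, -81.0]
force: [-1.1, 0.9, -4.0]
opening: 0.0259
gripper_force: 30.0
```

```bash
python3 - <<'E'
from h import *
im,k=snap("side","s3.png");a=cv2.resize(cv2.imread("pics/s3.png")[180:260,190:295],None,fx=7,fy=7,interpolation=2);cv2.imwrite("pics/s3c.png",a)
E
```

```text
(no output)
```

View pics/s3c.png

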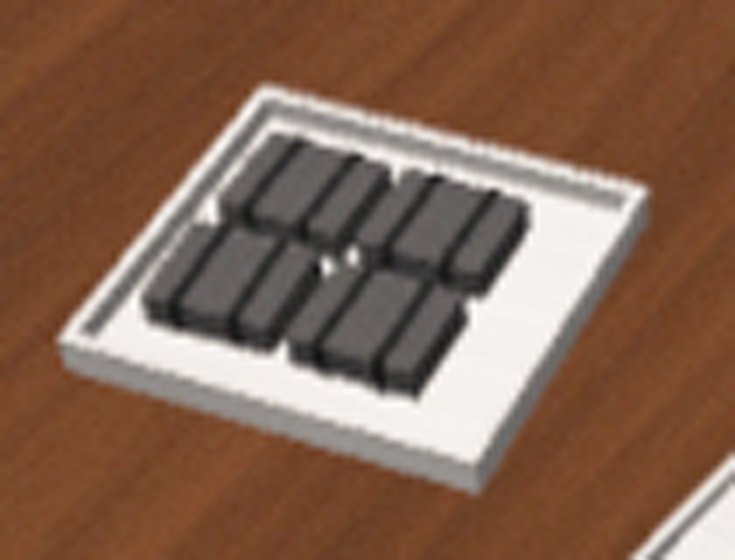

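All four blocks lie flat in one layer, two per half (near ones at crop (380,330) and (445,235)). Now the rake goes back to its free original spot.

```bash
python3 - <<'E'
from h import *
im,k=load("s3.png");c=np.array([.5432,.0929]);t=np.radians(9)
for q in [(378,320),(445,225),(235,275),(305,185)]:
    w=pt(k,(190+q[0]/7,180+q[1]/7),.018)[:2]-c;print(np.round([w@[np.cos(t),np.sin(t)],w@[-np.sin(t),np.cos(t)]],4))
plan([(.532,-.311,.25,-85),(.532,-.311,.106,-85)],45)
E
```

```text
[-0.0201  0.026 ]
[-0.0203 -0.0184]
[0.0299 0.0246]
[ 0.0296 -0.0188]
[np.float64(40.0), np.float64(16.4), np.float64(-1.7)] 0.4
[np.float64(40.1), np.float64(16.1), np.float64(-1.7)] 0.4
[np.float64(40.2), np.float64(15.9), np.float64(-1.7)] 0.4
[np.float64(40.3), np.float64(15.6), np.float64(-1.7)] 0.4
[np.float64(40.4), np.float64(15.3), np.float64(-1.7)] 0.4
[np.float64(40.5), np.float64(15.0), np.float64(-1.7)] 0.4
[np.float64(40.6), np.float64(14.7), np.float64(-1.7)] 0.4
[np.float64(40.7), np.float64(14.5), np.float64(-1.7)] 0.4
[np.float64(40.8), np.float64(14.2), np.float64(-1.7)] 0.4
[np.float64(40.9), np.float64(13.9), np.float64(-1.7)] 0.4
--
[np.float64(0.0), np.float64(0.0), np.float64(36.0)] -0.0
[np.float64(0.0), np.float64(0.0), np.float64(36.0)] -0.0
[np.float64(0.0), np.float64(0.0), np.float64(36.0)] -0.0
[np.float64(0.0), np.float64(0.0), np.float64(36.0)] -0.0
--
```

Emit:
apply_moves --targets '[{"travel": [40,16,-4],"roll": 0.4,"jaw": 20},{"travel": [40,16,-4],"roll": 0.4,"jaw": 20},{"travel": [40,16,-4],"roll": 0.4,"jaw": 20},{"travel": [40,16,-4],"roll": 0.4,"jaw": 20},{"travel": [40,15,0],"roll": 0.4,"jaw": 20},{"travel": [41,15,0],"roll": 0.4,"jaw": 20},{"travel": [41,15,0],"roll": 0.4,"jaw": 20},{"travel": [41,15,0],"roll": 0.4,"jaw": 20},{"travel": [41,14,0],"roll": 0.4,"jaw": 20},{"travel": [41,14,0],"roll": 0.4,"jaw": 20}]'

```text
clock: 11.75
tool_pos: [0.5287, -0.3128, 0.2477]
orientation: [180.0, 0.0, -85.0]
force: [0.6, 0.3, -2.2]
opening: 0.0258
gripper_force: 30.0
```

Emit:
apply_moves --targets '[{"travel": [0,0,0],"roll": 0,"jaw": 20},{"travel": [0,0,20],"roll": 0,"jaw": 20},{"travel": [0,0,35],"roll": 0,"jaw": 20},{"travel": [0,0,35],"roll": 0,"jaw": 20},{"travel": [0,0,30],"roll": 0,"jaw": 20},{"travel": [0,0,15],"roll": 0,"jaw": 20},{"travel": [0,0,4],"roll": 0,"jaw": 20},{"travel": [0,0,0],"roll": 0,"jaw": 20},{"travel": [0,0,0],"roll": 0,"jaw": 20},{"travel": [0,0,0],"roll": 0,"jaw": 20}]'

```text
clock: 12.75
tool_pos: [0.531, -0.3117, 0.11]
orientation: [-179.9, -0.0, -85.0]
force: [0.9, 0.4, -2.1]
opening: 0.0259
gripper_force: 30.0
```

Emit:
apply_moves --targets '[{"travel": [0,0,2],"roll": 0,"jaw": 20},{"travel": [0,0,2],"roll": 0,"jaw": 20},{"travel": [0,0,1],"roll": 0,"jaw": 20},{"travel": [0,0,1],"roll": 0,"jaw": 20},{"travel": [0,0,0],"roll": 0,"jaw": 20},{"travel": [0,0,0],"roll": 0,"jaw": 20}]'

```text
clock: 13.35
tool_pos: [0.5305, -0.3121, 0.1037]
orientation: [-180.0, -0.1, -85.0]
force: [-1.9, -0.5, 5.9]
opening: 0.0257
gripper_force: 30.0
```

Contact: the rake rests on the bench. I release it and rise.

Emit:
apply_moves --targets '[{"travel": [0,0,0],"roll": 0,"jaw": 30},{"travel": [0,0,0],"roll": 0,"jaw": 50},{"travel": [0,0,0],"roll": 0,"jaw": 87},{"travel": [0,0,0],"roll": 0,"jaw": 87},{"travel": [0,0,0],"roll": 0,"jaw": 87},{"travel": [0,0,0],"roll": 0,"jaw": 87},{"travel": [0,0,0],"roll": 0,"jaw": 87},{"travel": [0,0,0],"roll": 0,"jaw": 87}]'

```text
clock: 14.15
tool_pos: [0.5303, -0.3116, 0.1025]
orientation: [180.0, 0.0, -85.0]
force: [-0.6, -0.7, 0.1]
opening: 0.0803
gripper_force: 0.0
```

Emit:
apply_moves --targets '[{"travel": [0,0,-10],"roll": 0,"jaw": 87},{"travel": [0,0,-20],"roll": 0,"jaw": 87},{"travel": [0,0,-30],"roll": 0,"jaw": 87},{"travel": [0,0,-30],"roll": 0,"jaw": 87},{"travel": [0,0,-30],"roll": 0,"jaw": 87},{"travel": [0,0,-20],"roll": 0,"jaw": 87},{"travel": [0,0,0],"roll": 0,"jaw": 87},{"travel": [0,0,0],"roll": 0,"jaw": 87}]'

```text
clock: 14.95
tool_pos: [0.5304, -0.3115, 0.2435]
orientation: [-179.9, -0.0, -85.0]
force: [-0.6, 0.4, -0.2]
opening: 0.0869
gripper_force: 0.0
```

```bash
python3 - <<'E'
from h import *
im,k=snap("side","s4.png");a=cv2.resize(cv2.imread("pics/s4.png")[60:260,180:400],None,fx=2.9,fy=2.9,interpolation=2);cv2.imwrite("pics/s4c.png",a)
E
```

```text
(no output)
```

View pics/s4c.png

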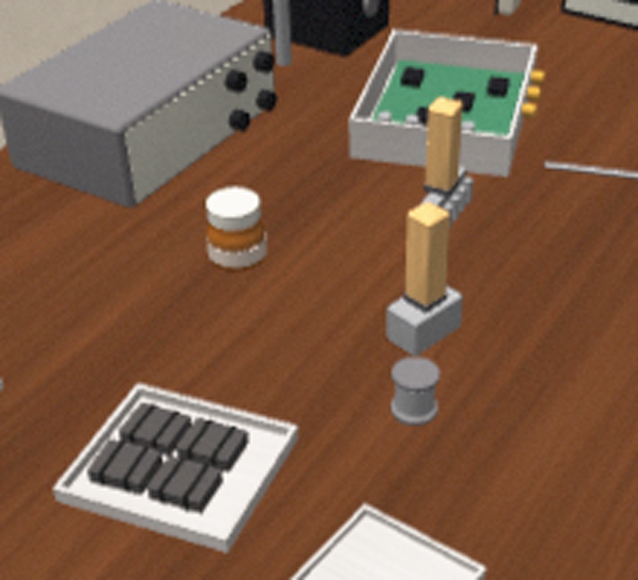

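The rake stands upright and free at crop (445,150), and the four blocks lie flat at (170,455), so I hand the job in.

```bash
python3 -c "
from plant import ctrl
print(ctrl.close_job())"
```

```text
the job is handed in; nothing more can be done
None
```

The job is handed in at about 15 s of the 42 s allowed: the last view shows all four blocks flat in the tray, two in each half, and the rake standing upright and free on the bench; the hand-in returned no verdict.

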